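# Wedge the rocking pump

### The job

The peristaltic pump rocks on the steel bench because the rubber foot at its front corner (panel end) on the orange wedge's side is worn short: push the wedge along the bench, thin end first, under that foot until it is snug. Then press down firmly (about 10 N) with a fingertip for a second on the casing's top above that foot to feel that the pump no longer rocks; if it does, push the wedge further in and test again, and leave it there with the pump level. Grasp and lift nothing, do not shove the pump out of its place, and leave the bottle, stopper and beaker alone.

Things in the scene. Friction and masses are not known exactly. Their poses are not given: they have to be found in the camera images.
- pump: White peristaltic pump, 4 kg, loose, level at rest. Casing 210 (x) x 190 (y) x 88 mm, underside 14 mm and flat top 102 mm above the bench. Origin on the bench under the casing's middle. +x: front (control panel; head sticks out 50 mm more), +y: its left, z up. Stands on three sound domed feet, 22 mm across, at x, y = (85, 78), (-85, 78), (-85, -78) mm; the worn foot is at (85, -78) mm.
- foot_root (a point): On the axis of the worn foot (black rubber, 22 mm across, worn flat), where it meets the casing's underside, 14 mm above the bench; axes as the pump's. The gap between foot and bench is 5.5 to 9.5 mm, different every run. The foot's edge is 6 mm inside the casing's -y flank. About 3 to 6 N down on this corner rocks the unwedged pump until the foot meets the bench.
- corner_top (a point): Spot to press: on the casing's flat top, 102 mm above the bench, near the corner over the worn foot, 25 mm from the casing's front and 22 mm from its -y flank.
- wedge: Loose orange plastic wedge, 45 g, 110 x 44 mm, flat on the bench off the pump's -y flank. Origin at the middle of its underside. +x points to the thin end (2 mm, at x = +55 mm); the thick end is an upright face 16 mm high at x = -55 mm, to push on; even slope between. Slides easily until it meets the worn foot and jams there; about 5 N of push makes it snug (the pump slides only above about 15 N).
- sample_bottle: Bystander: amber glass sample bottle, 44 mm across, 72 mm tall, loose. Origin at the middle of its underside.
- stopper: Bystander: grey rubber stopper, 42 mm across the top, 32 mm tall, loose. Origin at the middle of its underside.
- beaker: Bystander: empty glass beaker, 106 mm across, 145 mm tall, loose, on the pump's other side. Origin at the middle of its underside.
There are look-alikes about, which are no part of the job. Of the things that look like the wedge, take the one that is farthest from the robot's base at the start.

How it is judged:
By the outcome, as a careful person would: the job done as asked, in the order asked, and still so for the second after the job is handed in, with the robot touching nothing.
It also fails if it takes over 61 s, if anything falls off the work surface, if the arm or the gripper's body presses on something with over 40 N, if the wrist force passes 120 N, or if a joint passes its speed limit or range.

### The arm

A 6-joint arm with a two-finger parallel gripper is mounted at the origin on the work surface. World frame = base frame: x ahead of the robot, y to its left, z up, the work surface at z = 0. Lengths are in m, angles in rad, forces in N, time in s.
With the tool pointing down it reaches from about 0.35 to 0.775 m from the base axis. Payload 7.3 kg.
Tool frame: the origin (TCP) lies on the centre line of the jaws, within the pads' length; the fingertips stand 17 mm ahead of it and the grasp point (between the pads) lies 2 mm behind it (robot.tip_extent is the distance from the TCP to the fingertips, in m); z points along the fingers, y is the line along which they close (so a half turn about z gives the same grasp; the last joint's range is limited). The gripper opens to 92 mm and grips with 3 to 60 N. Pads are 19 mm wide; open, the fingers measure 130 mm over their backs; the gripper's body (75 mm by 190 mm) begins 47 mm behind the grasp point.
Start: joints at [1.162, 0.342, 1.524, -0, 1.275, -0.146], TCP at [0.136, 0.507, 0.244] pointing down, gripper open.
Joint ranges: [-2.53, 2.53], [-0.77, 2.02], [0.04, 2.7], [-1, 4.14], [0.28, 2.66], [-3.11, 3.11]. Speed limits (rad/s): [2.57, 2.57, 3.14, 3.14, 3.14, 3.14].

### API

Orientations are given as [roll, pitch, yaw] about the fixed x, y, z axes, in that order (R = Rz(yaw) Ry(pitch) Rx(roll)).
In Python, from cell import robot gives the robot as it stands.
- The arm moves only by the tool step_arm, never from a script. Its argument "motion" is a list of rows, each a list of 2 entries, a list of its own where there are three numbers: the shift along the tool's x, y, z in units of 60 mm (1.0 is 60 mm), then the turn about the tool's z in rad. In form: [[[x, y, z], spin], ...]. A call has 1 to 10 rows; each row is the pose to reach, as a shift and turn from the pose commanded when the call began, along the tool's axes at that moment; what a row does not reach only later rows make up. A row lasts 1/8 s, in which the tool goes at most 62.5 mm and 10.7 degrees, less where a joint would pass 70% of its speed; a pose out of reach is approached as far as the arm can. A call with a gripper value outside its range is refused whole. "hand" is the closure in counts, from 0 (fully open) to 255 (shut), set as the call begins (left out, the last holds). The fingers move at their own pace and stop on an object; "squeeze" is the grip in N (left out, the last holds). Time passes only in rows, so rows that repeat a pose let the fingers close. It gives the time, the measured TCP pose, the force, the opening and the grip force at its end, in the units of the state.
- robot.observe(): the state, without advancing time (a new reading comes with each control period).
- robot.read_camera(name): name is "scene" or "side" or "wrist"; returns a dict with "pixels" (400x640x3 uint8, red, green, blue), "intrinsics" (3x3 intrinsics, pixels), "k1" (the pictures are not rectified: a ray, as slopes to the right and down, at radius r is drawn at 1 + k1 r^2 times it, then the intrinsics apply), "xyz" and "rotation" of the camera in the world; the wrist camera has in their place "T_tool_cam" (4x4, takes a point from camera to tool coordinates, whose origin is the TCP and whose axes are the flange's). Camera axes: x right, y up, looking along -z (the intrinsics and any distortion apply to the point x, -y, -z); pixel columns grow to the right and rows downward; lengths in m; the calibration is good to about 2 mm. A picture is of the moment at which its call begins: read the wrist's pose just before it. There is no depth.
- robot.hand_in(): hands the job in; it is judged then, once.
The state is a dict: "time": time; "qpos": joint angles; "qvel": joint speeds; "joint_efforts": joint torques, N m; "tool_pos": TCP position; "tool_rot": TCP orientation; "contact_force": force on the tool from outside, world axes, zero at the start; "torque": the same for the moment, N m; "opening": finger opening in m; "grip_force": force on a finger pad.
Only numpy, scipy, OpenCV 4.12 (cv2) and the standard library are available. Lean on these libraries where they do the work, as an engineer would, in place of code of your own. Each camera call takes 0.05 s, during which the arm holds its last target. There are 200 camera calls.

## Working session

There is one attempt and no reset: what is moved stays moved. The work goes in short steps, Python scripts to look and compute and a tool call to move; the robot and the scene stay as the last step left them, time stands still between calls to the robot, and variables do not carry over. Pictures are saved under pics/ and viewed, at most 10 in all, crops included, and the job is handed in when it is done.

Besides the shell and the picture viewer there is one more tool, called after "Call:" as a command line: name --argument value ..., lists and objects as JSON in quotes. step_arm: Moves the arm, as the interface text tells. Its arguments: {"type":"object","properties":{"motion":{"type":"array"},"hand":{"type":"number"},"squeeze":{"type":"number"}},"required":["motion"]}

```bash
mkdir -p pics; ls; python3 - <<'E'
from cell import robot
import cv2
s=robot.observe();print(s)
for n in("scene","side"):
    c=robot.read_camera(n);cv2.imwrite(f"pics/{n}0.png",c["pixels"][:,:,::-1]);print(n,c["intrinsics"],c["k1"],c["xyz"],c["rotation"])
E
```

```text
pics
{'time': 0.0, 'qpos': array([ 1.16200238e+00,  3.42737552e-01,  1.52501973e+00,  2.72476234e-05,
        1.27538493e+00, -1.45991295e-01]), 'qvel': array([ 1.44003378e-03, -1.12945417e-03,  3.60468478e-04,  9.90139966e-05,
       -1.39794040e-03, -2.03213414e-03]), 'joint_efforts': array([ 3.82552080e-04, -4.31232512e+01, -2.44226682e+01,  7.18720886e-02,
        5.58517501e-02, -1.05313893e-04]), 'tool_pos': array([0.13620355, 0.50663361, 0.2430363 ]), 'tool_rot': array([-3.14006337e+00, -2.51196458e-04,  2.87878186e+00]), 'contact_force': array([-0.27187302, -0.39848689,  0.26922642]), 'torque': array([-0.02079387, -0.02471264,  0.06007359]), 'grip_force': 0.0, 'opening': 0.0916347580679408}
scene [[409.34409046   0.         325.63857126]
 [  0.         409.34409046 191.34457551]
 [  0.           0.           1.        ]] -0.06573788690665616 [ 0.82466688 -0.29145402  0.84466551] [0.53966193 0.01366754 0.73453297]
side [[384.77839334   0.         319.18788933]
 [  0.         384.77839334 199.448437  ]
 [  0.           0.           1.        ]] -0.0009710115719473126 [ 0.44812635 -0.65960964  0.5023567 ] [ 1.03157355 -0.00692991 -0.05782168]
```

View pics/scene0.png

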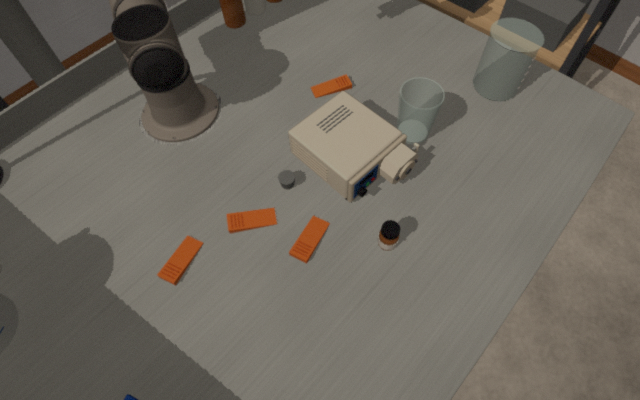

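View pics/side0.png

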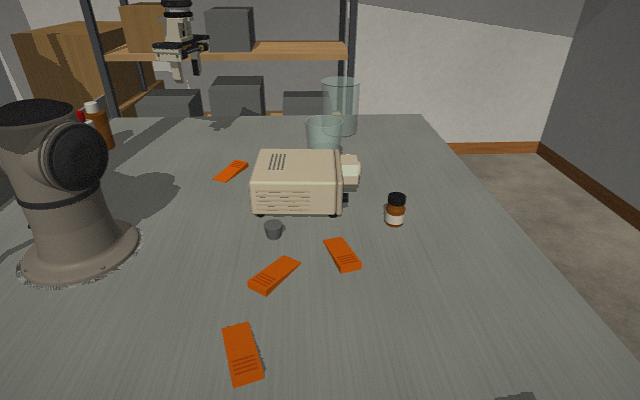

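The scene picture shows four orange wedges, at about (181,260), (252,220), (309,239) and (332,86). The pump is at (350,145) with its head at (398,163), the stopper at (287,180), the bottle at (389,234) and the beaker at (420,105). Next I measure the wedges' distances from the base and take an enlarged crop.

```bash
cat > h.py <<'E'
import numpy as np,cv2
from cell import robot
from scipy.spatial.transform import Rotation as R
def cam(n):
    s=robot.observe();c=robot.read_camera(n)
    if n=="wrist":
        T=np.array(c["T_tool_cam"]);Rt=R.from_euler("xyz",s["tool_rot"]).as_matrix()
        c["R"]=Rt@T[:3,:3];c["p"]=Rt@T[:3,3]+s["tool_pos"]
    else: c["R"]=R.from_euler("xyz",c["rotation"]).as_matrix();c["p"]=np.array(c["xyz"])
    return c
def ray(c,uv):
    uv=np.asarray(uv,float).reshape(-1,1,2)
    n=cv2.undistortPoints(uv,np.array(c["intrinsics"]),np.array([c["k1"],0,0,0]))[:,0]
    return np.c_[n[:,0],-n[:,1],-np.ones(len(n))]@c["R"].T
def onz(c,uv,z):
    d=ray(c,uv);return (c["p"]+d*((z-c["p"][2])/d[:,2:]))
def proj(c,P):
    q=(np.atleast_2d(P)-c["p"])@c["R"];n=np.c_[q[:,0]/-q[:,2],-q[:,1]/-q[:,2]]
    n=n*(1+c["k1"]*(n**2).sum(1,keepdims=True));K=np.array(c["intrinsics"])
    return n@K[:2,:2].T+K[:2,2]
def orange(c):
    h=cv2.cvtColor(c["pixels"],cv2.COLOR_RGB2HSV);m=cv2.inRange(h,(4,190,90),(16,255,255))
    return [k for k in cv2.findContours(m,cv2.RETR_EXTERNAL,cv2.CHAIN_APPROX_NONE)[0] if cv2.contourArea(k)>150]
E
python3 - <<'E'
from h import *
for n in("scene","side"):
    c=cam(n)
    for k in orange(c):
        p=onz(c,k.reshape(-1,2),0.005);r=cv2.minAreaRect((p[:,:2]*1000).astype(np.float32))
        print(n,cv2.boundingRect(k),np.round(r[0]),np.round(r[1]),round(r[2]),"dist",round(np.hypot(*r[0])))
    x0,y0,x1,y1=(270,80,430,200+70) if n=="scene" else (220,135,420,285)
    f=4 if n=="side" else 3
    im=cv2.resize(c["pixels"][y0:y1,x0:x1],None,fx=f if n=="side" else 3.15,fy=f if n=="side" else 3.15,interpolation=cv2.INTER_CUBIC)
    cv2.imwrite(f"pics/{n}_crop.png",im[:,:,::-1]);print(im.shape)
E
```

```text
scene (159, 237, 43, 47) [ 356. -267.] [ 44. 107.] 14 dist 446
scene (290, 217, 38, 45) [533. -40.] [ 43. 105.] 14 dist 535
scene (227, 209, 49, 23) [400. -95.] [108.  46.] 53 dist 411
scene (313, 76, 39, 21) [259. 343.] [112.  48.] 66 dist 430
(598, 504, 3)
side (222, 322, 42, 66) [ 356. -272.] [ 44. 109.] 17 dist 448
side (247, 255, 54, 42) [396. -98.] [109.  54.] 54 dist 408
side (323, 237, 38, 36) [534. -45.] [ 49. 109.] 15 dist 536
side (213, 160, 35, 23) [255. 346.] [135.  57.] 63 dist 430
(600, 800, 3)
```

View pics/scene_crop.png

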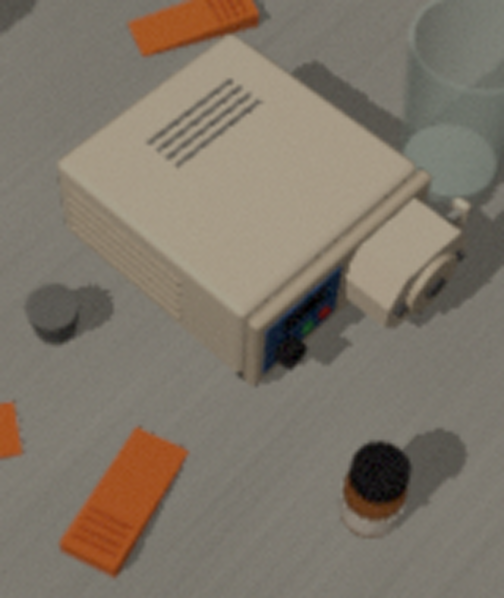

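View pics/side_crop.png

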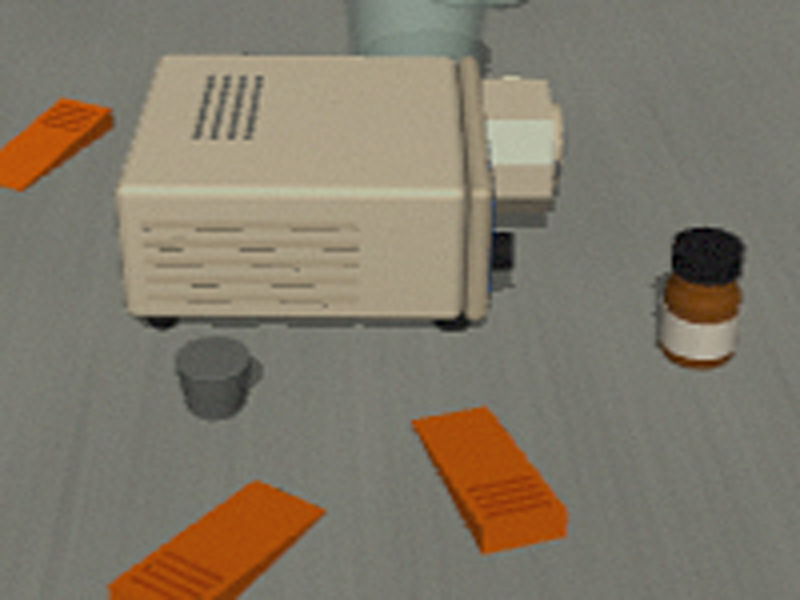

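The four candidates in scene pixels are (181,260), (252,220), (309,239) and (332,86). The wedge at (309,239) is farthest from the base, at 0.535 m against 0.45 m or less for the others. The crop confirms it, with the grooved thick end towards the viewer and the thin end towards the pump. Pump top corners in the scene crop are (60,165), (232,37), (425,178) and (250,315).

```bash
python3 - <<'E'
from h import *
S=cam("scene");D=cam("side")
sc=lambda l:np.array(l)/3.15+[270,80]-.34
sd=lambda l:np.array(l)/4+[220,135]-.4
r=lambda x:np.round(np.array(x)*1000,1)
t=onz(S,sc([(60,165),(232,37),(425,178),(250,315)]),.102)[:,:2];print("top S",r(t),r(np.linalg.norm(t-np.roll(t,-1,0),axis=1)))
td=onz(D,sd([(120,188),(165,57),(478,57),(490,188)]),.102)[:,:2];print("top D",r(td))
print("bottom D",r(onz(D,sd([(130,313),(487,318)]),.014)))
print("feet D",r(onz(D,sd([(162,326),(452,326)]),[.001][0])))
def rect(p):
    return p.mean(0),np.degrees(np.arctan2(*(((p[3]+p[2]-p[0]-p[1]))[::-1])))
for t in(t,td):
  print("pump c",r(t.mean(0)),"yaw",rect(t)[1], np.degrees(np.arctan2(*(t[1]+t[2]-t[0]-t[3])[::-1]))-90)
for n,c,f,th,tk in(("S",S,sc,[(138,430),(187,455)],[(63,548),(115,573)]),("D",D,sd,[(412,422),(488,408)],[(482,524),(567,510)])):
  a=onz(c,f(th),.002)[:,:2];b=onz(c,f(tk),.016)[:,:2];d=a.mean(0)-b.mean(0)
  print(n,"wedge thin",r(a),"thick",r(b),"len",r(np.linalg.norm(d)),"c",r((a.mean(0)+b.mean(0))/2),"yaw",np.degrees(np.arctan2(d[1],d[0])))
E
```

```text
top S [[347.1  94.1]
 [357.6 276.1]
 [555.6 262.5]
 [536.9  87. ]] [182.3 198.4 176.5 190. ]
top D [[341.6  91.3]
 [353.3 270. ]
 [556.1 261.6]
 [544.3  82.2]]
bottom D [[338.9 101.5  14. ]
 [546.3  86.4  14. ]]
feet D [[356.2 106.7   1. ]
 [527.3  98.6   1. ]]
pump c [449.3 180. ] yaw -3.055441899828091 -4.675133931642648
pump c [448.8 176.3] yaw -2.485900870524809 -3.7485708406774023
S wedge thin [[501.7   6.9]
 [542.2  15.7]] thick [[530.8 -99.4]
 [570.  -88.7]] len 109.2 c [536.2 -41.4] yaw 105.1135630216646
D wedge thin [[497.4   4.5]
 [539.6  15.1]] thick [[524.2 -96.3]
 [566.4 -88.1]] len 105.5 c [531.9 -41.2] yaw 104.70489646081136
```

```bash
python3 - <<'E'
from h import *
S=cam("scene");D=cam("side")
sc=lambda l:np.array(l)/3.15+[270,80]-.34
sd=lambda l:np.array(l)/4+[220,135]-.4
print("bottle top S",onz(S,sc([(380,470)]),.072),"D",onz(D,sd([(707,243)]),.072))
print("stopper top S",onz(S,sc([(53,305)]),.032),"D",onz(D,sd([(214,357)]),.032))
s=robot.observe();Rt=R.from_euler("xyz",s["tool_rot"]).as_matrix()
for p in([.615,-.105,.2],):print((np.array(p)-s["tool_pos"])@Rt/.06)
E
```

```text
bottle top S [[0.6685531  0.06683497 0.072     ]] D [[0.66513221 0.06803259 0.072     ]]
stopper top S [[0.39320128 0.03119636 0.032     ]] D [[0.39193531 0.02756566 0.032     ]]
[-10.35276995  -7.77641628   0.72860063]
```

The bottle is at (0.667, 0.067) and the stopper at (0.392, 0.030), both clear of the path. The wedge is yawed 105° and needs about 88°. I go above the bench beside its thick end, with the fingers closed.

Call:
step_arm --motion '[[[-1.0,-0.75,0],0.18],[[-2.0,-1.5,0],0.36],[[-3.0,-2.25,0],0.54],[[-3.9,-2.95,0],0.72],[[-4.8,-3.6,0],0.9],[[-5.6,-4.2,0],1.08],[[-6.4,-4.8,0],1.2],[[-7.2,-5.4,0],1.31],[[-8.0,-6.0,0],1.31],[[-8.8,-6.6,0],1.31]]' --hand 255 --squeeze 10

```text
time: 1.65
tool_pos: [0.5229, 0.0131, 0.2439]
tool_rot: [3.141, -0.0, 1.568]
contact_force: [0.6, 0.6, 0.0]
opening: 0.001
grip_force: 0.0
```

```bash
python3 - <<'E'
from h import *
s=robot.observe();print(s["time"],s["tool_pos"],s["tool_rot"],s["opening"],s["contact_force"])
Rt=R.from_euler("xyz",s["tool_rot"]).as_matrix()
print((np.array([.605,-.085,.08])-s["tool_pos"])@Rt/.06)
E
```

```text
1.65 [0.52286618 0.01310145 0.24389738] [ 3.14093234e+00 -2.50689188e-04  1.56843375e+00] 0.001030735654675713 [0.61818605 0.62853135 0.01307497]
[-1.63247019  1.3709523   2.73211978]
```

```bash
python3 - <<'E'
from h import *
c=cam("wrist");cv2.imwrite("pics/w1.png",c["pixels"][:,:,::-1]);print(c["p"])
for k in orange(c):
    p=onz(c,k.reshape(-1,2),0.002);print(cv2.boundingRect(k),cv2.contourArea(k),np.round(onz(c,cv2.approxPolyDP(k,6,True).reshape(-1,2),.002)*1000).tolist(),cv2.approxPolyDP(k,6,True).reshape(-1,2).tolist())
E
```

```text
[0.52340387 0.09243884 0.38538327]
(179, 324, 23, 13) 185.5 [[351.0, -211.0, 2.0], [319.0, -221.0, 2.0], [321.0, -232.0, 2.0], [350.0, -231.0, 2.0]] [[200, 324], [179, 330], [181, 336], [201, 336]]
(189, 211, 73, 67) 1419.5 [[448.0, -62.0, 2.0], [415.0, -39.0, 2.0], [345.0, -134.0, 2.0], [358.0, -134.0, 2.0], [389.0, -92.0, 2.0], [429.0, -92.0, 2.0]] [[261, 228], [234, 211], [189, 277], [198, 277], [218, 249], [248, 249]]
(299, 166, 53, 89) 2316.5 [[539.0, 19.0, 2.0], [498.0, 8.0, 2.0], [524.0, -99.0, 2.0], [530.0, -69.0, 2.0], [565.0, -82.0, 2.0]] [[332, 166], [299, 175], [320, 254], [325, 233], [351, 242]]
```

View pics/w1.png

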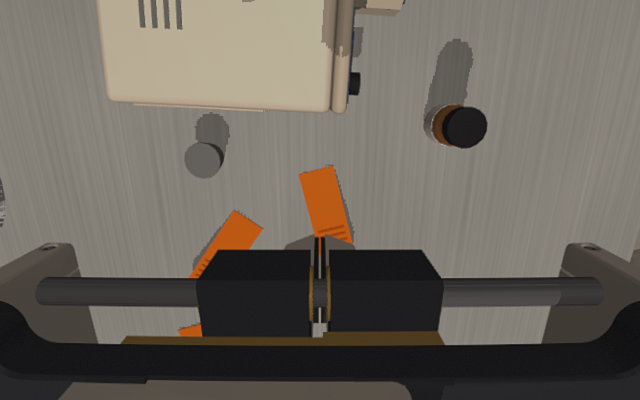

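The wrist view agrees with the scene: the target wedge is at (325,205), thin end at (299,175)–(332,166), and the pump edge, stopper and bottle are where I measured them. I move to the right of the thick end and descend.

Call:
step_arm --motion '[[[-0.8,0.7,0.2],0],[[-1.63,1.45,0.7],0],[[-1.63,1.45,1.5],0],[[-1.63,1.45,2.3],0],[[-1.63,1.45,3.0],0],[[-1.63,1.45,3.4],0],[[-1.63,1.45,3.63],0],[[-1.63,1.45,3.63],0]]'

```text
time: 2.7
tool_pos: [0.6083, -0.0828, 0.0254]
tool_rot: [-3.14, -0.0, 1.569]
contact_force: [0.0, 0.4, 0.6]
opening: 0.0006
grip_force: 0.0
```

```bash
python3 - <<'E'
from h import *
s=robot.observe();print(s["time"],s["tool_pos"],s["contact_force"])
c=cam("side");im=cv2.resize(c["pixels"][170:320,270:470],None,fx=4,fy=4,interpolation=cv2.INTER_CUBIC);cv2.imwrite("pics/s2.png",im[:,:,::-1])
E
```

```text
2.7 [ 0.60829518 -0.08275875  0.02539966] [0.00402956 0.36543465 0.6414932 ]
```

View pics/s2.png

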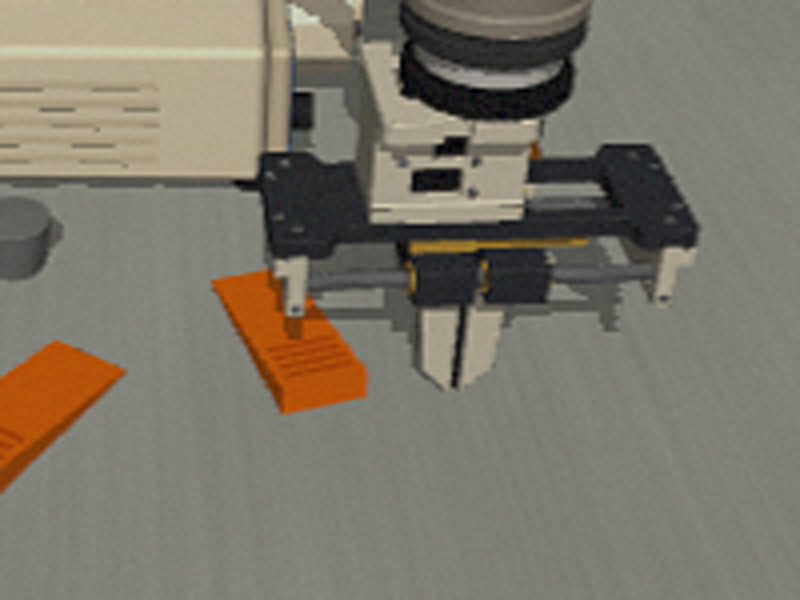

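The fingers taper to a point along the closing axis, so I turn the tool 90° to push with the flat pad-width side. First I push the thick end sideways to square the wedge up.

Call:
step_arm --motion '[[[0,0,0],-0.18],[[0,0,0],-0.36],[[0,0,0],-0.54],[[0,0,0],-0.72],[[0,0,0],-0.9],[[0,0,0],-1.08],[[0,0,0],-1.26],[[0,0,0],-1.44],[[0,0,0.05],-1.57],[[0,0,0.08],-1.57]]'

```text
time: 4.0
tool_pos: [0.6094, -0.0831, 0.0225]
tool_rot: [-3.141, 0.003, 3.138]
contact_force: [-0.2, 0.1, -0.2]
opening: 0.0003
grip_force: 0.0
```

Call:
step_arm --motion '[[[0.2,0,0],0],[[0.4,0,0],0],[[0.5,0,0],0],[[0.58,0,0],0],[[0.66,0,0],0],[[0.74,0,0],0],[[0.8,0,0],0],[[0.8,0,0],0]]'

```text
time: 5.0
tool_pos: [0.5603, -0.0828, 0.0211]
tool_rot: [3.141, -0.0, 3.139]
contact_force: [-1.3, 0.3, -0.7]
opening: 0.0004
grip_force: 0.0
```

```bash
cat > wedge.py <<'E'
from h import *
s=robot.observe();print(s["time"],s["tool_pos"],s["contact_force"])
import sys
for n in sys.argv[1:]:
    c=cam(n)
    for k in orange(c):
        p=onz(c,k.reshape(-1,2),0.005)[:,:2]*1000
        r=cv2.minAreaRect(p.astype(np.float32))
        if 480<r[0][0]<600 and -150<r[0][1]<130:
            a=cv2.approxPolyDP(k,3,True).reshape(-1,2)
            print(n,np.round(r[0]),np.round(r[1]),r[2],a.tolist(),np.round(onz(c,a,.005)[:,:2]*1000).tolist())
E
python3 wedge.py scene side
```

```text
5.0 [ 0.56030531 -0.08280063  0.02105915] [-1.3044694   0.26579336 -0.69420534]
side [522. -41.] [ 40. 110.] 3.3614213466644287 [[324, 237], [330, 269], [345, 269], [345, 248], [340, 236]] [[501.0, 11.0], [505.0, -92.0], [534.0, -94.0], [542.0, -29.0], [536.0, 13.0]]
```

Left edge now gives a wedge yaw of about 92°. I push 5 mm more, then back off and look.

Call:
step_arm --motion '[[[0.05,0,0],0],[[0.09,0,0],0],[[0.09,0,0],0],[[-0.4,0,0],0],[[-0.8,-0.6,0],0],[[-0.8,-1.4,0],0],[[-0.8,-2.0,-0.3],0]]'

```text
time: 5.98
tool_pos: [0.6074, -0.2042, 0.0377]
tool_rot: [3.14, -0.003, 3.139]
contact_force: [0.2, 0.0, 0.1]
opening: 0.0006
grip_force: 0.0
```

```bash
python3 wedge.py scene side;
```

```text
5.975 [ 0.60735213 -0.20415413  0.03768551] [0.23935513 0.01644123 0.07498194]
scene [524. -17.] [72. 41.] 89.8316421508789 [[319, 214], [303, 227], [309, 245], [330, 223]] [[509.0, 19.0], [504.0, -30.0], [545.0, -54.0], [543.0, 18.0]]
side [523. -40.] [109.  44.] 89.90142822265625 [[324, 236], [328, 269], [348, 269], [343, 236]] [[501.0, 15.0], [501.0, -92.0], [540.0, -94.0], [542.0, 13.0]]
```

The wedge is now yawed 90° on the line x≈0.523, thin tip at y≈0.015, and the foot is at (0.528, 0.096). I turn the tool back and go behind the thick face with the fingers about 20 mm apart.

Call:
step_arm --motion '[[[0.2,0.1,-0.2],0.18],[[0.5,0.3,-0.2],0.36],[[0.8,0.5,-0.2],0.54],[[1.1,0.7,-0.2],0.72],[[1.37,0.9,-0.2],0.9],[[1.37,1.1,-0.2],1.08],[[1.37,1.15,-0.2],1.26],[[1.37,1.2,-0.2],1.44],[[1.37,1.2,0.1],1.57],[[1.37,1.2,0.28],1.57]]' --hand 200

```text
time: 7.32
tool_pos: [0.5258, -0.1299, 0.0215]
tool_rot: [-3.141, -0.001, 1.571]
contact_force: [-0.4, -0.1, -0.3]
opening: 0.0196
grip_force: 0.0
```

Call:
step_arm --motion '[[[0.2,0,0],0],[[0.4,0,0],0],[[0.6,0,0],0],[[0.8,0,0],0],[[1.0,0,0],0],[[1.2,0,0],0],[[1.3,0,0],0],[[1.3,0,0],0]]'

```text
time: 8.32
tool_pos: [0.5263, -0.0523, 0.0222]
tool_rot: [-3.141, -0.0, 1.569]
contact_force: [-0.2, -0.3, -0.3]
opening: 0.0195
grip_force: 0.0
```

```bash
python3 wedge.py scene side; python3 - <<'E'
from h import *
c=cam("side");im=cv2.resize(c["pixels"][170:320,240:440],None,fx=4,fy=4,interpolation=cv2.INTER_CUBIC);cv2.imwrite("pics/s3.png",im[:,:,::-1])
c=cam("wrist");cv2.imwrite("pics/w3.png",c["pixels"][:,:,::-1])
E
```

```text
8.325 [ 0.52634091 -0.05225334  0.02224612] [-0.18141307 -0.26980044 -0.25750321]
scene [524.  41.] [53. 42.] 86.29241943359375 [[332, 200], [316, 213], [329, 224], [343, 210]] [[506.0, 66.0], [502.0, 16.0], [543.0, 15.0], [543.0, 63.0]]
```

View pics/w3.png

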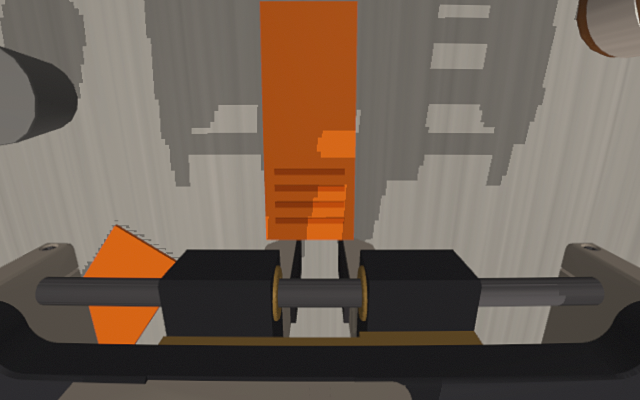

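The wrist view shows the wedge aligned: thick face square on both fingers at (311,240), thin end running towards the foot at the top of the picture. I push on to just before the earliest possible contact.

Call:
step_arm --motion '[[[0.2,0,0],0],[[0.4,0,0],0],[[0.55,0,0],0],[[0.65,0,0],0],[[0.7,0,0],0],[[0.7,0,0],0]]'

```text
time: 9.28
tool_pos: [0.5265, -0.0106, 0.0223]
tool_rot: [3.142, -0.0, 1.569]
contact_force: [-0.3, -0.5, 0.3]
opening: 0.0199
grip_force: 0.0
```

Call:
step_arm --motion '[[[0.05,0,0],0],[[0.1,0,0],0],[[0.1,0,0],0]]'

```text
time: 9.65
tool_pos: [0.5267, -0.0053, 0.0223]
tool_rot: [3.141, 0.001, 1.569]
contact_force: [0.2, -4.7, 0.8]
opening: 0.0201
grip_force: 2.2
```

Call:
step_arm --motion '[[[0.05,0,0],0],[[0.1,0,0],0],[[0.1,0,0],0]]'

```text
time: 10.02
tool_pos: [0.5268, -0.0003, 0.0224]
tool_rot: [3.141, 0.002, 1.569]
contact_force: [-0.2, -11.5, -0.8]
opening: 0.0199
grip_force: 5.3
```

```bash
python3 - <<'E'
from h import *
for n,b in(("scene",(285,95,420,200)),("side",(245,145,365,210))):
    c=cam(n);a=cv2.imread(f"pics/{n}0.png");g=cv2.cvtColor(c["pixels"],cv2.COLOR_RGB2GRAY);a=cv2.cvtColor(a,cv2.COLOR_BGR2GRAY)
    x0,y0,x1,y1=b
    p=cv2.goodFeaturesToTrack(a,60,.02,5,mask=cv2.rectangle(np.zeros_like(a),(x0,y0),(x1,y1),255,-1))
    q,st,e=cv2.calcOpticalFlowPyrLK(a,g,p,None,winSize=(11,11));ok=(st[:,0]==1)&(e[:,0]<6)
    d=(q-p)[ok,0];print(n,len(d),np.median(d,0))
    for P,v in list(zip(p[ok,0],d))[:14]:print(P,np.round(v,2))
E
python3 wedge.py side scene
```

```text
scene 4 [-0.04644775 -0.42378998]
[366. 188.] [-0.04 -0.37]
[368. 182.] [-0.06 -0.48]
[409. 179.] [-0.02 -0.64]
[372. 173.] [-0.23 -0.35]
side 1 [-0.30526733  0.2913971 ]
[247. 163.] [-0.31  0.29]
10.125 [ 5.26836829e-01 -3.65251040e-04  2.23810416e-02] [ -0.20569211 -10.93195603  -1.63281345]
```

The wedge met the foot and jammed at about 5–11 N, and the pump stirred by less than 1 mm. I back off, close the fingers and go over the corner.

Call:
step_arm --motion '[[[-0.3,0,0],0],[[-0.6,0,0],0],[[-0.6,0,-0.8],0],[[-0.6,0,-1.7],0],[[-0.6,0,-2.4],0],[[0.3,0,-2.6],0],[[1.1,-0.08,-2.6],0],[[1.7,-0.08,-2.5],0],[[1.7,-0.08,-2.1],0],[[1.7,-0.08,-2.1],0]]' --hand 255

```text
time: 11.48
tool_pos: [0.5208, 0.1029, 0.1469]
tool_rot: [-3.138, -0.0, 1.569]
contact_force: [0.6, -0.7, 0.2]
opening: 0.0004
grip_force: 0.0
```

```bash
python3 wedge.py; python3 - <<'E'
from h import *
c=cam("side");im=cv2.resize(c["pixels"][120:270,240:440],None,fx=4,fy=4,interpolation=cv2.INTER_CUBIC);cv2.imwrite("pics/s4.png",im[:,:,::-1])
E
```

```text
11.475 [0.52078523 0.10291251 0.14694495] [ 0.63056938 -0.69836235  0.17033047]
```

View pics/s4.png

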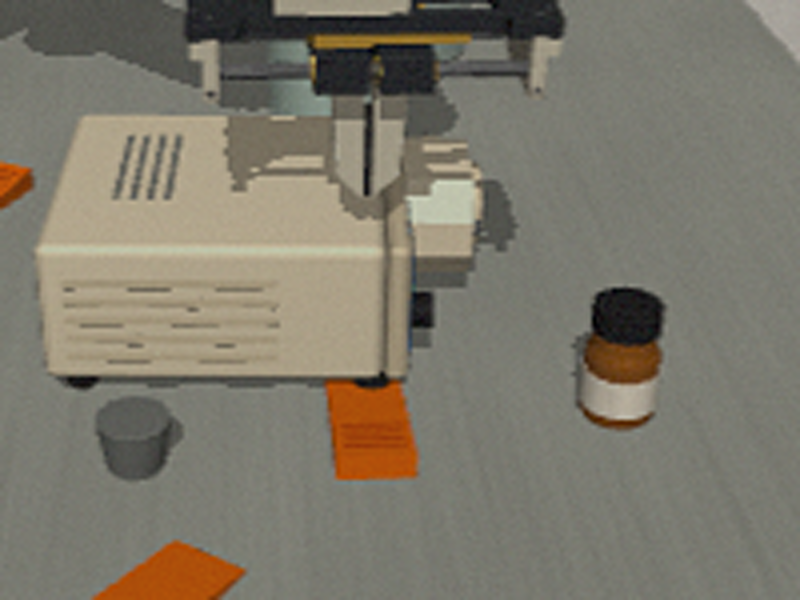

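The wedge is under the worn foot (crop (372,380)) and centred on it. The fingertip hangs above the corner. I press down slowly.

Call:
step_arm --motion '[[[0,0,0.2],0],[[0,0,0.36],0],[[0,0,0.42],0],[[0,0,0.44],0],[[0,0,0.44],0]]'

```text
time: 12.15
tool_pos: [0.5221, 0.1033, 0.1221]
tool_rot: [3.141, -0.0, 1.569]
contact_force: [0.4, -0.7, -0.7]
opening: 0.0
grip_force: 0.0
```

Call:
step_arm --motion '[[[0,0,0.015],0],[[0,0,0.03],0],[[0,0,0.03],0]]'

```text
time: 12.52
tool_pos: [0.5219, 0.1033, 0.1201]
tool_rot: [-3.142, -0.0, 1.569]
contact_force: [-0.6, -0.3, 0.6]
opening: 0.0005
grip_force: 0.0
```

Call:
step_arm --motion '[[[0,0,0.01],0],[[0,0,0.02],0],[[0,0,0.02],0]]'

```text
time: 12.9
tool_pos: [0.522, 0.1033, 0.1191]
tool_rot: [3.141, -0.0, 1.569]
contact_force: [-1.5, -1.0, 1.3]
opening: 0.0006
grip_force: 1.0
```

Call:
step_arm --motion '[[[0,0,0.007],0],[[0,0,0.014],0],[[0,0,0.014],0]]'

```text
time: 13.28
tool_pos: [0.522, 0.1033, 0.1189]
tool_rot: [3.141, -0.0, 1.569]
contact_force: [-3.3, -0.7, 8.1]
opening: 0.0006
grip_force: 4.2
```

Call:
step_arm --motion '[[[0,0,0.005],0],[[0,0,0.005],0],[[0,0,0.005],0],[[0,0,0.005],0],[[0,0,0.005],0]]'

```text
time: 13.9
tool_pos: [0.5221, 0.1032, 0.1189]
tool_rot: [3.141, -0.0, 1.569]
contact_force: [-3.7, 0.0, 11.7]
opening: 0.0007
grip_force: 5.2
```

Call:
step_arm --motion '[[[0,0,0],0],[[0,0,0],0],[[0,0,0],0],[[0,0,0],0],[[0,0,0],0],[[0,0,0],0],[[0,0,0],0],[[0,0,0],0]]'

```text
time: 14.9
tool_pos: [0.5221, 0.1033, 0.1189]
tool_rot: [3.141, -0.0, 1.569]
contact_force: [-3.1, -0.7, 10.1]
opening: 0.0008
grip_force: 5.1
```

Call:
step_arm --motion '[[[0,0,-0.2],0],[[0,0,-0.7],0],[[0,0,-1.4],0],[[0,0,-2.0],0],[[-1.0,0,-2.0],0],[[-2.0,0,-2.0],0],[[-3.0,0,-2.0],0],[[-4.0,0,-2.0],0],[[-4.0,0,-2.0],0]]'

```text
time: 16.02
tool_pos: [0.5212, -0.1407, 0.2378]
tool_rot: [3.141, 0.001, 1.563]
contact_force: [0.3, -0.1, -0.6]
opening: 0.0005
grip_force: 0.0
```

```bash
python3 - <<'E'
from h import *
s=robot.observe();print(s["time"],s["tool_pos"],s["contact_force"])
for n,b in(("scene",(285,95,420,200)),("side",(245,145,365,218))):
    c=cam(n);a=cv2.imread(f"pics/{n}0.png");g=cv2.cvtColor(c["pixels"],cv2.COLOR_RGB2GRAY);cv2.imwrite(f"pics/{n}5.png",c["pixels"][:,:,::-1]);a=cv2.cvtColor(a,cv2.COLOR_BGR2GRAY)
    x0,y0,x1,y1=b
    p=cv2.goodFeaturesToTrack(a,40,.02,5,mask=cv2.rectangle(np.zeros_like(a),(x0,y0),(x1,y1),255,-1))
    q,st,e=cv2.calcOpticalFlowPyrLK(a,g,p,None,winSize=(15,15));ok=(st[:,0]==1)&(np.abs(q-p).max((1,2))<4)
    for P,v in zip(p[ok,0],(q-p)[ok,0]):print(n,P,np.round(v,2))
    if n=="side":
        im=cv2.resize(c["pixels"][120:270,240:440],None,fx=4,fy=4,interpolation=cv2.INTER_CUBIC);cv2.imwrite("pics/s5.png",im[:,:,::-1])
E
python3 wedge.py side scene
```

```text
16.025 [ 0.52118706 -0.14068154  0.23779962] [ 0.29083202 -0.06259875 -0.59957812]
scene [415. 153.] [-3.04 -1.65]
scene [417. 145.] [0.5  0.34]
scene [400. 176.] [-1.19 -1.61]
scene [322. 129.] [ 0.64 -0.68]
scene [362. 196.] [0.14 0.25]
scene [343. 105.] [-0.4   0.25]
scene [377. 166.] [ 2.86 -2.83]
scene [354. 197.] [0.04 0.69]
scene [317. 125.] [ 0.68 -0.59]
scene [349. 110.] [-0.61  0.32]
scene [366. 188.] [-0.03 -0.06]
scene [326. 132.] [ 0.68 -0.74]
scene [405. 139.] [-0.77  0.71]
scene [350. 182.] [ 1.67 -2.68]
scene [397. 127.] [-1.3  -0.63]
scene [412. 148.] [-1.26 -0.27]
scene [410. 168.] [-2.92 -2.7 ]
scene [363. 102.] [0.93 0.15]
scene [393. 183.] [-0.32 -1.67]
scene [368. 193.] [-0.14  0.57]
scene [382. 159.] [ 3.86 -2.93]
scene [289. 131.] [-1.05 -0.35]
scene [397. 116.] [-0.31  0.08]
scene [332. 119.] [ 0.68 -0.64]
scene [368. 182.] [ 0.05 -0.51]
scene [326. 119.] [ 0.75 -0.66]
side [335. 213.] [ 0.14 -0.28]
side [343. 193.] [ 0.1  -0.67]
side [277. 169.] [-0.12 -0.41]
side [264. 215.] [-0.07 -0.12]
side [269. 169.] [-0.01 -0.43]
side [256. 215.] [-0.07 -0.15]
side [3
[... 242 characters left out ...]
ide [252. 212.] [-0.07 -0.12]
side [256. 192.] [-0.19 -0.13]
side [265. 197.] [ 1.8  -0.13]
side [260. 197.] [ 0.78 -0.11]
side [280. 197.] [ 1.82 -0.13]
side [268. 206.] [ 1.39 -0.13]
side [288. 197.] [ 0.53 -0.21]
side [274. 206.] [ 0.94 -0.15]
side [269. 192.] [-0.05 -0.15]
side [261. 149.] [-0.29 -0.4 ]
16.125 [ 0.52125268 -0.13688462  0.23775765] [-0.53658613 -0.41281293  0.72269064]
side [522.  51.] [96. 44.] 89.91555786132812 [[322, 215], [324, 239], [343, 238], [339, 215]] [[502.0, 98.0], [500.0, 4.0], [542.0, 6.0], [542.0, 96.0]]
scene [523.  51.] [79. 43.] 87.71537780761719 [[338, 194], [316, 213], [327, 224], [350, 203]] [[506.0, 88.0], [502.0, 16.0], [540.0, 12.0], [543.0, 88.0]]
```

View pics/s5.png

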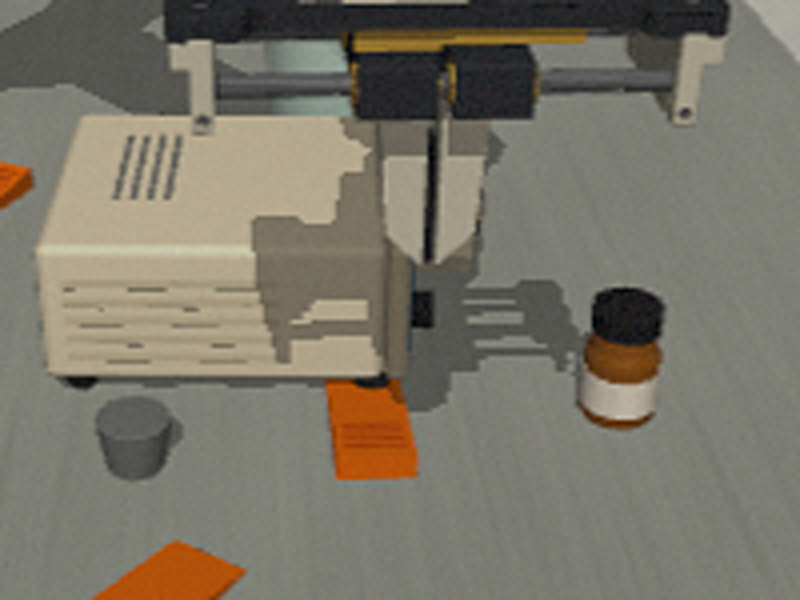

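The picture shows the wedge in place under the foot (crop (372,380)) and the pump still level. The front corner rose by well under 1 mm. The press held about 10–12 N with only 0.2 mm of give, and the arm is clear, so I hand in.

```bash
python3 -c "
from cell import robot
print(robot.hand_in())"
```

```text
the job is handed in; nothing more can be done
None
```

The farthest orange wedge is snug under the worn foot, and a press of about 10–12 N for over a second on the corner gave only about 0.2 mm, so the pump no longer rocks and was left level; the job was handed in at about 16 s of the 61 s allowed, with the arm clear.

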